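# Gauge the lanes of a sloping tube tray

### The job

The loose lane dividers of the sloping tube tray stand at uneven distances. Take the lane gauge by its handle and, starting at the fixed wall beside the tube at the left end and stepping along the row, set the next three lanes one after another to the gauge's width: for each, bring its right-hand divider in or out as needed until the gauge stands fully down on the sloping deck, square to it and snug between its two neighbours, then lift it out and step on. Finally stand the gauge upright on the counter, clear of the tray, without disturbing the beaker, bottle and flask around.

Things in the scene. Friction and masses are not known exactly. Their poses are not given: they have to be found in the camera images.
- deck: Metal deck of the fixed tube tray, 172 mm up the slope, 250 mm wide, rising 25 degrees away from the robot. Origin mid-deck on its surface; x up the slope, y along the row to the robot's left, z square out of the deck. 16 mm lip along the low edge (x = -82 mm), steel rod along the high edge (x = 76 mm). End cheeks, 36 mm high, at y = +-122 mm. A capped tube lies in the ready lane at the left end.
- fixed_wall (a point): Middle of the top edge of the fixed lane wall, left side of lane 1 (deck x = 0, y = 76 mm, z = 34 mm). White upright plate 6 mm thick, 34 mm high over the deck, 128 mm long (deck x = -70 to 58 mm), with a 13 mm wide, 34 mm high foot block and a dark screw (to 41 mm) on the rod at x = 63 to 83 mm. Site axes as the deck's.
- divider1_top (a point): Middle of the top edge of the first loose divider right of the fixed wall: same plate and foot block. Right side of lane 1. It slides only along the row (deck y) against about 3.5 N of friction and stays where left. Travel: 28 to 62 mm right of the fixed wall, centre to centre; a lane of the gauge's width means 46 mm centre to centre. Site axes as the deck's.
- divider2_top (a point): The same point of the second loose divider (same plate), between lanes 2 and 3; lane 2 lies between dividers 1 and 2. Travel: 76 to 116 mm right of the fixed wall, centre to centre.
- divider3_top (a point): The same point of the third loose divider (same plate), right side of lane 3. Travel: 126 to 170 mm right of the fixed wall, centre to centre. Right of it is spare space up to the right cheek, not to be set.
- gauge_mid (a point): Centre, half-way up, of the loose lane gauge: 96 mm high, about 0.25 kg, upright on the counter. Metal block 66 mm long (x), 40 mm wide (y, the gauge width), top 48 mm above the foot; its two long sides taper below 22 mm above the foot, to 22 mm wide at the foot. Dark bar handle on top, 40 mm long (x), 18 mm thick (y), 51 to 96 mm above the foot. z up; a half turn about z looks the same.
- b_beaker_mid (a point): Bystander: clear beaker, 56 mm wide, 70 mm high, loose; point half-way up.
- b_std_bottle_c_mid (a point): Bystander: small round bottle with a dark cap, 54 mm wide, 105 mm high, loose; point half-way up.
- b_volumetric_flask_mid (a point): Bystander: volumetric flask with a long neck and stopper, 62 mm wide, 172 mm high, loose; point 80 mm above its foot.

How it is judged (in metres and radians):
On the way, in this order (a step that is already met when the one before it is completed fails the run):
1. the gauge stands fully down on the deck (within 5 mm) and square to it (5 degrees) in lane 1, between the fixed wall and divider 1, both within 3 mm of its flat sides (z of gauge_mid in the frame of deck between 0.042 and 0.053 m and x of gauge_mid in the frame of deck between -0.055 and 0.04 m and angle between the z axis of gauge_mid and the z axis of deck, either way round below 0.09 rad and angle between the y axis of gauge_mid and the y axis of deck, either way round below 0.09 rad and y of gauge_mid in the frame of fixed_wall between -0.026 and -0.02 m and y of gauge_mid in the frame of divider1_top between 0.02 and 0.026 m), for 0.2 s.
2. the gauge stands fully down on the deck (within 5 mm) and square to it (5 degrees) in lane 2, between divider 1 and divider 2, both within 3 mm of its flat sides (z of gauge_mid in the frame of deck between 0.042 and 0.053 m and x of gauge_mid in the frame of deck between -0.055 and 0.04 m and angle between the z axis of gauge_mid and the z axis of deck, either way round below 0.09 rad and angle between the y axis of gauge_mid and the y axis of deck, either way round below 0.09 rad and y of gauge_mid in the frame of divider1_top between -0.026 and -0.02 m and y of gauge_mid in the frame of divider2_top between 0.02 and 0.026 m), for 0.2 s.
3. the gauge stands fully down on the deck (within 5 mm) and square to it (5 degrees) in lane 3, between divider 2 and divider 3, both within 3 mm of its flat sides (z of gauge_mid in the frame of deck between 0.042 and 0.053 m and x of gauge_mid in the frame of deck between -0.055 and 0.04 m and angle between the z axis of gauge_mid and the z axis of deck, either way round below 0.09 rad and angle between the y axis of gauge_mid and the y axis of deck, either way round below 0.09 rad and y of gauge_mid in the frame of divider2_top between -0.026 and -0.02 m and y of gauge_mid in the frame of divider3_top between 0.02 and 0.026 m), for 0.2 s.
At the end, for the whole second after the job is handed in: lanes 1, 2 and 3 are each 40 mm wide within 2.5 mm (46 mm between the centre planes of neighbouring walls), and the gauge stands upright on the counter, off the tray, let go and at rest (y of divider1_top in the frame of fixed_wall between -0.0485 and -0.0435 m and y of divider2_top in the frame of divider1_top between -0.0485 and -0.0435 m and y of divider3_top in the frame of divider2_top between -0.0485 and -0.0435 m and height (world z) of gauge_mid between 0.044 and 0.052 m and angle between gauge_mid's own z axis and vertical below 0.09 rad); the robot touches nothing.
It fails at once if the beaker is shifted by more than 25 mm or tipped (distance of b_beaker_mid from where it was at the start of the episode above 0.025 m or angle between b_beaker_mid's own z axis and vertical above 0.35 rad).
It fails at once if the bottle is shifted by more than 25 mm or tipped (distance of b_std_bottle_c_mid from where it was at the start of the episode above 0.025 m or angle between b_std_bottle_c_mid's own z axis and vertical above 0.35 rad).
It fails at once if the flask is shifted by more than 25 mm or tipped (distance of b_volumetric_flask_mid from where it was at the start of the episode above 0.025 m or angle between b_volumetric_flask_mid's own z axis and vertical above 0.35 rad).
It also fails if it takes over 67 s, if anything falls off the work surface, if the arm or the gripper's body presses on something with over 40 N, if the wrist force passes 120 N, or if a joint passes its speed limit or range.

### The arm

A 7-joint arm with a two-finger parallel gripper is mounted at the origin on a cart in front of the work surface, level with it; the furniture and walls round the work are solid. World frame = base frame: x ahead of the robot, y to its left, z up, the work surface at z = 0. Lengths are in mm, angles in rad, forces in N, time in s.
With the tool pointing down it reaches from about 350 to 900 mm from the base axis. Payload 8.1 kg.
Tool frame: the origin (TCP) lies on the centre line of the jaws, within the pads' length; the fingertips stand 22 mm ahead of it and the grasp point (between the pads) lies 3 mm ahead of it (arm.tip_reach is the distance from the TCP to the fingertips, in mm); z points along the fingers, y is the line along which they close (so a half turn about z gives the same grasp; the last joint's range is limited). The gripper opens to 92 mm and grips with 3 to 60 N. Pads are 19 mm wide; open, the fingers measure 130 mm over their backs; the gripper's body (75 mm by 190 mm) begins 47 mm behind the grasp point.
Start: joints at [1.105, 0.434, 0.025, 1.573, -0.012, 1.134, -0.075], TCP at [221.786, -584.339, 248.742] pointing down, gripper open.
Joint ranges: [-2.62, 2.62], [-0.44, 2.09], [-1.27, 1.32], [0.08, 2.57], [-1.32, 4.46], [0.12, 2], [-2.74, 2.74]. Speed limits (rad/s): [2.22, 2.22, 3.01, 3.01, 3.14, 3.14, 3.14].

### API

Orientations are given as a rotation vector (axis times angle).
In Python, from station import arm, eyes gives the robot as it stands.
- The arm moves only by the shell command python3 -m crank 'ROWS'. ROWS is JSON, a list of rows, each an object of numbers: "wx", "wy", "wz": the turn, a rotation vector about the tool's x, y, z each as a share of 4 degrees, from -1 to 1; "dx", "dy", "dz": the shift along the tool's x, y, z each as a share of 1 m, from -1 to 1; "hand": the closure in counts, from 0 (fully open) to 255 (shut). In form: [{"wx": .., "wy": .., "wz": .., "dx": .., "dy": .., "dz": .., "hand": ..}, ...]. A call has 1 to 5 rows; each row shifts and turns the commanded pose from where the row before left it, along the tool's axes as they then stand; what a row does not reach is not made up. A row lasts 1/10 s, in which the tool goes at most 50 mm and 8.59 degrees, less where a joint would pass 70% of its speed; a pose out of reach is approached as far as the arm can. A call with a number of a shift or a turn outside -1 to 1 is refused whole. A call with a gripper value outside its range is refused whole. The fingers move at their own pace and stop on an object; the grip force is fixed at half the most. Time passes only in rows, so rows that do not move let the fingers close. It gives the time, the measured TCP pose, the force, the opening and the grip force at its end, in the units of the state.
- arm.get_obs(): the state, without advancing time (a new reading comes with each control period).
- eyes.read_camera(name): name is "side" or "top" or "wrist"; returns the picture (400x640x3 uint8, red, green, blue); there is no depth.
- eyes.calibration(name): a dict with "fx", "fy", "cx", "cy" (pixels), "cam_to_world" (4x4, takes a point from camera to world coordinates). Camera axes: x right, y down, z forward; pixel columns grow to the right and rows downward; lengths in mm; the calibration is good to about 2 mm. The wrist camera is an equidistant fisheye: a pixel r from the principal point sees the ray r / f radians off the axis. A picture is of the moment at which its call begins: read the wrist's pose just before it. calibration takes no time and is no camera call; for the wrist camera it gives the pose at the moment of the call.
- arm.sign_off(): hands the job in; it is judged then, once.
The state is a dict: "t": time; "joint_positions": joint angles; "qvel": joint speeds; "effort": joint torques, N m; "eef_pos": TCP position; "ee_rot": TCP orientation; "force": force on the tool from outside, world axes, zero at the start; "torque": the same for the moment, N m; "width": finger opening in mm; "finger_force": force on a finger pad.
Only numpy, scipy, OpenCV 4.12 (cv2) and the standard library are available. Lean on these libraries where they do the work, as an engineer would, in place of code of your own. Each camera call takes 0.05 s, during which the arm holds its last target. There are 200 camera calls.

## Working session

There is one attempt and no reset: what is moved stays moved. The work goes in short steps, Python scripts to look and compute and a shell command to move; the robot and the scene stay as the last step left them, time stands still between calls to the robot, and variables do not carry over. Pictures are saved under pics/ and viewed, at most 10 in all, crops included, and the job is handed in when it is done.

```bash
ls; mkdir -p pics; python3 - <<'E'
from station import arm, eyes
import cv2,numpy as np
o=arm.get_obs();print({k:np.round(v,3) for k,v in o.items()})
a=eyes.read_camera("top");b=eyes.read_camera("side")
cv2.imwrite("pics/top.png",a[:,:,::-1]);cv2.imwrite("pics/side.png",b[:,:,::-1])
for n in("top","side","wrist"):
  c=eyes.calibration(n);print(n,c["fx"],c["cx"],c["cy"],np.round(c["cam_to_world"],3).tolist())
E
```

```text
pics
{'t': np.float64(0.0), 'joint_positions': array([ 1.105,  0.435,  0.025,  1.574, -0.012,  1.134, -0.075]), 'qvel': array([ 0.002, -0.   ,  0.002, -0.001, -0.   , -0.001,  0.   ]), 'effort': array([-1.0000e-03, -6.6786e+01,  9.8400e-01, -3.1446e+01, -6.1000e-02,
        4.3000e-02,  0.0000e+00]), 'eef_pos': array([ 221.548, -583.896,  247.936]), 'ee_rot': array([-3.089e+00, -5.660e-01,  1.000e-03]), 'force': array([ 0.523,  0.524, -0.29 ]), 'torque': array([-0.008,  0.016, -0.007]), 'finger_force': np.float64(0.0), 'width': np.float64(91.749)}
top 372.71930509906775 315.19580615923354 197.8079345339794 [[0.032, -0.977, 0.21, 368.916], [-0.999, -0.031, 0.007, -111.223], [-0.0, -0.21, -0.978, 979.033], [0.0, 0.0, 0.0, 1.0]]
side 370.34619621144765 323.62151681340663 203.1997860554485 [[-0.941, -0.107, 0.321, 235.551], [-0.338, 0.301, -0.892, 777.774], [-0.001, -0.947, -0.32, 431.626], [0.0, 0.0, 0.0, 1.0]]
wrist 309.70691628693146 322.65326459134303 199.02189421087328 [[0.355, -0.898, -0.26, 291.878], [-0.935, -0.342, -0.098, -557.019], [-0.001, 0.278, -0.961, 385.14], [0.0, 0.0, 0.0, 1.0]]
```

View pics/top.png

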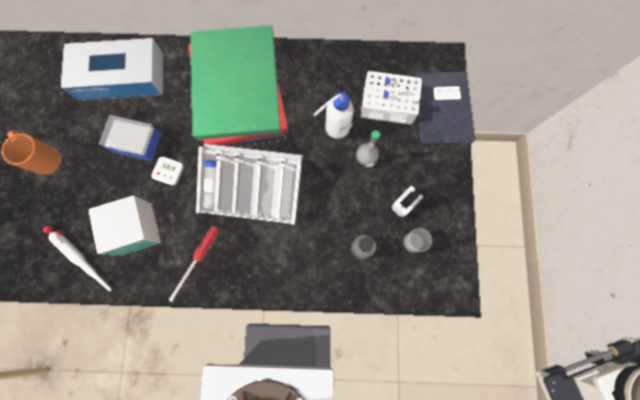

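View pics/side.png

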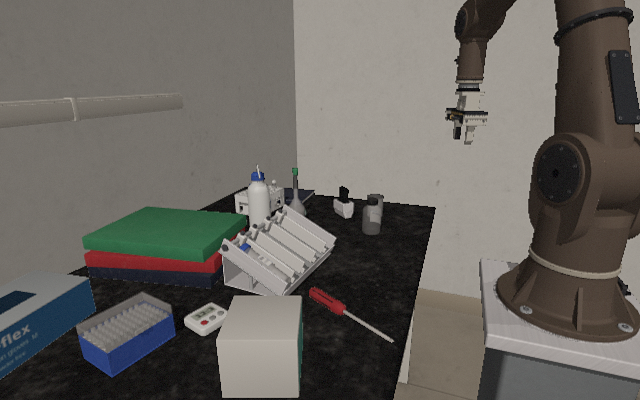

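The top view shows the tray at (197–302, 147–222), the gauge at about (406, 201), the flask at (368, 152), and the bottle and beaker at (363, 245) and (418, 240). The side view agrees. Next I'll enlarge the top view and compute positions.

```bash
cat > h.py <<'E'
import numpy as np,cv2
from scipy.spatial.transform import Rotation as R
from station import arm,eyes
def ray(c,u,v,fish=False):
    x=(u-c["cx"])/c["fx"];y=(v-c["cy"])/c["fy"]
    if fish:
        r=np.hypot(x,y);s=np.sin(r)/max(r,1e-9);d=np.array([x*s,y*s,np.cos(r)])
    else: d=np.array([x,y,1.])
    M=np.array(c["cam_to_world"]);return M[:3,3],M[:3,:3]@d
def onz(c,u,v,z,fish=False):
    p,d=ray(c,u,v,fish);return p+d*(z-p[2])/d[2]
def proj(c,P,fish=False):
    M=np.array(c["cam_to_world"]);q=M[:3,:3].T@(np.array(P)-M[:3,3])
    if fish:
        n=np.hypot(q[0],q[1]);t=np.arctan2(n,q[2]);return c["cx"]+c["fx"]*t*q[0]/n,c["cy"]+c["fy"]*t*q[1]/n
    return c["cx"]+c["fx"]*q[0]/q[2],c["cy"]+c["fy"]*q[1]/q[2]
E
python3 - <<'E'
from h import *
a=cv2.imread("pics/top.png")
t=cv2.resize(a[135:235,185:315],None,fx=6,fy=6,interpolation=cv2.INTER_CUBIC)[:600]
g=cv2.resize(a[130:260,340:440],None,fx=4,fy=4,interpolation=cv2.INTER_CUBIC)
cv2.imwrite("pics/t.png",t);cv2.imwrite("pics/g.png",g)
c=eyes.calibration("top")
for n,u,v,z in[("gauge",406,201,48),("beaker?",418,240,35),("bottle?",363,246,50),("flask",368,155,30),("trayLL",197,216,16),("trayLR",297,222,16)]:print(n,onz(c,u,v,z).round(0))
E
```

```text
gauge [ 568. -336.   48.]
beaker? [ 471. -368.   35.]
bottle? [ 450. -227.   50.]
flask [ 694. -242.   30.]
trayLL [517. 203.  16.]
trayLR [510. -59.  16.]
```

View pics/t.png

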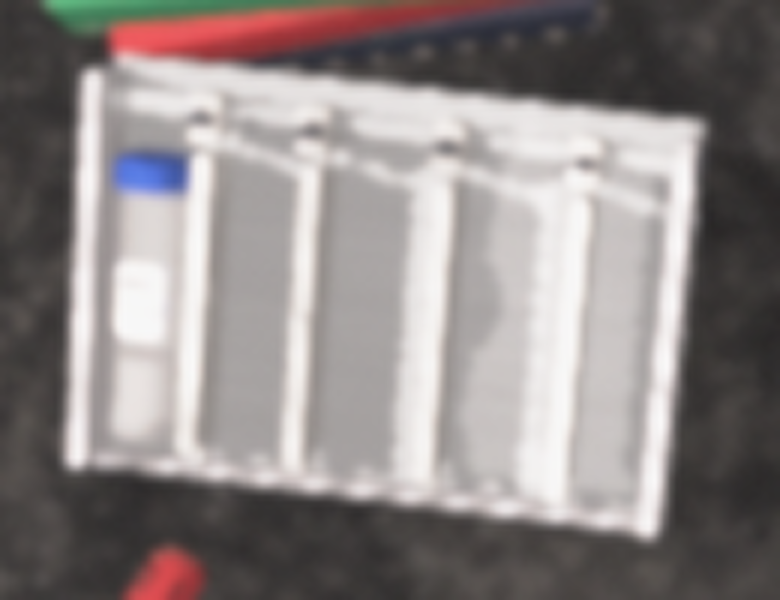

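View pics/g.png

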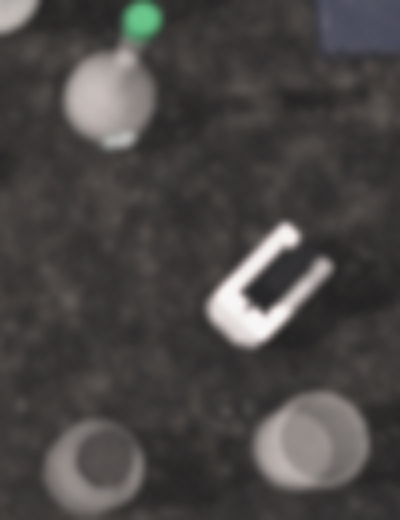

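The tray is turned a few degrees, and the gauge's long axis is at a yaw of about -45°. Next I'll move above the gauge and turn towards it.

```bash

python3 -m crank '[{"dx":0.046,"dy":-0.0121,"wz":0.5,"hand":0},{"dx":0.046,"dy":-0.0121,"hand":0},{"dx":0.046,"dy":-0.0121,"hand":0},{"dx":0.046,"dy":-0.0121,"hand":0},{"dx":0.046,"dy":-0.0121,"hand":0}]'
python3 -m crank '[{"dx":0.046,"dy":-0.0121,"hand":0},{"dx":0.046,"dy":-0.0121,"hand":0},{"dx":0.046,"dy":-0.0121,"hand":0},{"dx":0.046,"dy":-0.0121,"hand":0},{"wz":1,"hand":0}]'
python3 -m crank '[{"wz":1,"hand":0},{"wz":1,"hand":0},{"wz":1,"hand":0},{"wz":1,"hand":0},{"wz":1,"hand":0}]'
python3 -m crank '[{"wz":1,"hand":0},{"wz":1,"hand":0},{"wz":1,"hand":0},{"wz":1,"hand":0},{"wz":1,"hand":0}]'
python3 -m crank '[{"wz":1,"hand":0},{"wz":1,"hand":0},{"wz":1,"hand":0},{"wz":1,"hand":0},{"hand":0}]'
python3 - <<'E'
from h import *
o=arm.get_obs();c=eyes.calibration("wrist");i=eyes.read_camera("wrist");cv2.imwrite("pics/w1.png",i[:,:,::-1])
print(o["t"],o["eef_pos"].round(1),R.from_rotvec(o["ee_rot"]).as_matrix().round(3).tolist())
np.save("w1.npy",np.array([c["cam_to_world"]]))
E
```

```text
0.1 [ 221.6 -583.9  248. ] [[0.935, 0.355, -0.001], [0.355, -0.935, 0.001], [-0.0, -0.001, -1.0]]invalid input at $[0]: expected keys wx, wy, wz, dx, dy, dz, hand
invalid input at $[0]: expected keys wx, wy, wz, dx, dy, dz, hand
invalid input at $[0]: expected keys wx, wy, wz, dx, dy, dz, hand
invalid input at $[0]: expected keys wx, wy, wz, dx, dy, dz, hand
invalid input at $[0]: expected keys wx, wy, wz, dx, dy, dz, hand
```

View pics/w1.png

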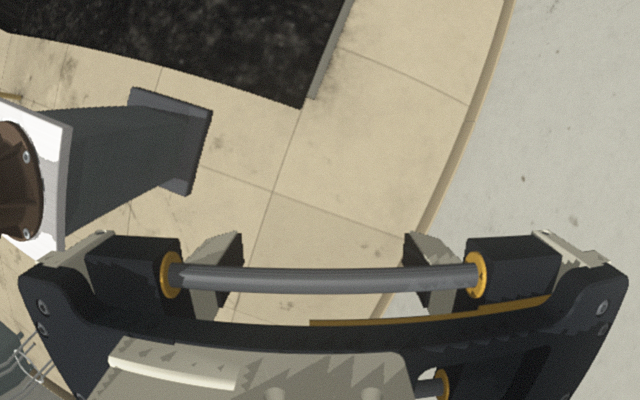

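The rows were refused because every key is required. The picture only shows the start view: the counter corner, with the fingers at row ~260.

```bash

python3 -m crank '[{"wx":0,"wy":0,"wz":0,"dx":0.043,"dy":-0.018,"dz":0,"hand":0},{"wx":0,"wy":0,"wz":0,"dx":0.043,"dy":-0.018,"dz":0,"hand":0},{"wx":0,"wy":0,"wz":0,"dx":0.043,"dy":-0.018,"dz":0,"hand":0},{"wx":0,"wy":0,"wz":0,"dx":0.043,"dy":-0.018,"dz":0,"hand":0},{"wx":0,"wy":0,"wz":0,"dx":0.043,"dy":-0.018,"dz":0,"hand":0}]'
python3 -m crank '[{"wx":0,"wy":0,"wz":0,"dx":0.043,"dy":-0.018,"dz":0,"hand":0},{"wx":0,"wy":0,"wz":0,"dx":0.043,"dy":-0.018,"dz":0,"hand":0},{"wx":0,"wy":0,"wz":0,"dx":0.043,"dy":-0.018,"dz":0,"hand":0},{"wx":0,"wy":0,"wz":0,"dx":0.043,"dy":-0.018,"dz":0,"hand":0},{"wx":0,"wy":0,"wz":1,"dx":0,"dy":0,"dz":0,"hand":0}]'
for k in 1 2 3; do python3 -m crank '[{"wx":0,"wy":0,"wz":1,"dx":0,"dy":0,"dz":0,"hand":0},{"wx":0,"wy":0,"wz":1,"dx":0,"dy":0,"dz":0,"hand":0},{"wx":0,"wy":0,"wz":1,"dx":0,"dy":0,"dz":0,"hand":0},{"wx":0,"wy":0,"wz":1,"dx":0,"dy":0,"dz":0,"hand":0},{"wx":0,"wy":0,"wz":1,"dx":0,"dy":0,"dz":0,"hand":0}]'; done
python3 - <<'E'
from h import *
o=arm.get_obs();c=eyes.calibration("wrist");i=eyes.read_camera("wrist");cv2.imwrite("pics/w2.png",i[:,:,::-1])
print(o["t"],o["eef_pos"].round(1),R.from_rotvec(o["ee_rot"]).as_matrix().round(3).tolist())
import pickle;pickle.dump(c,open("w2.pkl","wb"))
E
```

```text
t: 0.65
eef_pos: [391.8, -422.4, 248.6]
ee_rot: [-3.09, -0.566, 0.0]
force: [0.1, -0.6, -0.8]
width: 91.8
finger_force: 0.0
t: 1.15
eef_pos: [531.3, -288.1, 248.3]
ee_rot: [-3.102, -0.473, -0.005]
force: [-1.5, 0.6, 0.1]
width: 91.8
finger_force: 0.0
t: 1.65
eef_pos: [525.9, -295.4, 248.4]
ee_rot: [-3.14, 0.093, 0.001]
force: [-0.6, -0.3, 0.3]
width: 91.8
finger_force: 0.0
t: 2.15
eef_pos: [525.9, -295.5, 248.4]
ee_rot: [-3.076, 0.637, 0.001]
force: [0.2, 0.3, 0.1]
width: 91.7
finger_force: 0.0
t: 2.65
eef_pos: [526.0, -295.4, 248.5]
ee_rot: [-2.919, 1.161, 0.001]
force: [0.2, 0.1, 0.1]
width: 91.9
finger_force: 0.0
2.65 [ 526.  -295.4  248.5] [[0.727, -0.687, -0.001], [-0.687, -0.727, 0.0], [-0.001, 0.0, -1.0]]
```

View pics/w2.png

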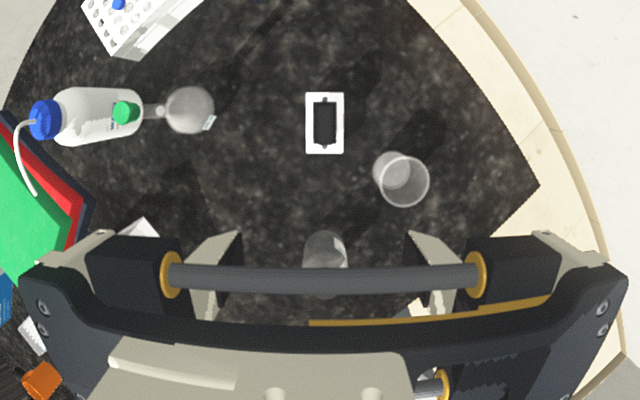

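Clear view: the gauge's block top is at (306–344, 93–154), with the dark handle at about (325, 123). The flask is at (190, 108), the beaker at (400, 180) and the bottle at (325, 250). I'll cast the gauge corners to z=48.

```bash
python3 - <<'E'
from h import *
import pickle
c=pickle.load(open("w2.pkl","rb"));im=cv2.imread("pics/w2.png")
m=cv2.inRange(im[80:170,290:360],(170,)*3,(255,)*3);ct=max(cv2.findContours(m,0,1)[0],key=cv2.contourArea)
b=cv2.boxPoints(cv2.minAreaRect(ct))+[290,80];print(b.round(1).tolist())
P=np.array([onz(c,u,v,48,True) for u,v in b]);print(P.round(1).tolist(),P.mean(0))
e=[P[1]-P[0],P[2]-P[1]];[print(np.linalg.norm(x),np.degrees(np.arctan2(x[1],x[0]))) for x in e]
md=cv2.inRange(im[96:150,311:338],(0,)*3,(60,)*3);mm=cv2.moments(md,True);u,v=mm["m10"]/mm["m00"]+311,mm["m01"]/mm["m00"]+96
o=onz(c,u,v,90,True);print(u,v,o)
o2=arm.get_obs();M=R.from_rotvec(o2["ee_rot"]).as_matrix()
print("tool delta",M.T@(P.mean(0)-o2["eef_pos"]))
E
```

```text
[[305.0, 92.0], [343.0, 92.0], [343.0, 153.0], [305.0, 153.0]]
[[609.3, -347.7, 48.0], [581.3, -377.3, 48.0], [532.4, -331.8, 48.0], [561.0, -301.5, 48.0]] [ 570.98359657 -339.58707143   48.        ]
40.72548984394334 -133.29198199125287
66.8670113969517 137.07911994603282
324.2271844660194 121.5359223300971 [ 572.72910709 -341.1634349    90.        ]
tool delta [ 63.17632961   0.889377   200.38029039]
```

The size checks out at 40.7×66.9 and the yaw matches the tool. I'll approach and grasp.

```bash

python3 -m crank '[{"wx":0,"wy":0,"wz":0,"dx":0.03,"dy":0.001,"dz":0,"hand":0},{"wx":0,"wy":0,"wz":0,"dx":0.034,"dy":0,"dz":0,"hand":0},{"wx":0,"wy":0,"wz":0,"dx":0,"dy":0,"dz":0.03,"hand":0},{"wx":0,"wy":0,"wz":0,"dx":0,"dy":0,"dz":0.045,"hand":0},{"wx":0,"wy":0,"wz":0,"dx":0,"dy":0,"dz":0.045,"hand":0}]'
python3 -m crank '[{"wx":0,"wy":0,"wz":0,"dx":0,"dy":0,"dz":0.035,"hand":0},{"wx":0,"wy":0,"wz":0,"dx":0,"dy":0,"dz":0.015,"hand":0},{"wx":0,"wy":0,"wz":0,"dx":0,"dy":0,"dz":0,"hand":255},{"wx":0,"wy":0,"wz":0,"dx":0,"dy":0,"dz":0,"hand":255},{"wx":0,"wy":0,"wz":0,"dx":0,"dy":0,"dz":0,"hand":255}]'
python3 -m crank '[{"wx":0,"wy":0,"wz":0,"dx":0,"dy":0,"dz":0,"hand":255},{"wx":0,"wy":0,"wz":0,"dx":0,"dy":0,"dz":0,"hand":255},{"wx":0,"wy":0,"wz":0,"dx":0,"dy":0,"dz":0,"hand":255},{"wx":0,"wy":0,"wz":0,"dx":0,"dy":0,"dz":0,"hand":255},{"wx":0,"wy":0,"wz":0,"dx":0,"dy":0,"dz":0,"hand":255}]'
```

```text
t: 3.2
eef_pos: [572.4, -340.4, 127.6]
ee_rot: [2.921, -1.155, 0.002]
force: [0.3, -0.9, -0.5]
width: 91.5
finger_force: 0.0
t: 3.7
eef_pos: [573.4, -340.9, 81.1]
ee_rot: [2.921, -1.156, 0.006]
force: [0.8, -0.0, -0.1]
width: 72.4
finger_force: 0.0
t: 4.2
eef_pos: [572.1, -340.1, 78.8]
ee_rot: [2.921, -1.157, 0.0]
force: [0.1, 1.0, -0.4]
width: 32.4
finger_force: 0.0
```

```bash

python3 -m crank '[{"wx":0,"wy":0,"wz":0,"dx":0,"dy":0,"dz":0,"hand":255},{"wx":0,"wy":0,"wz":0,"dx":0,"dy":0,"dz":0,"hand":255},{"wx":0,"wy":0,"wz":0,"dx":0,"dy":0,"dz":0,"hand":255},{"wx":0,"wy":0,"wz":0,"dx":0,"dy":0,"dz":0,"hand":255}]'
python3 -m crank '[{"wx":0,"wy":0,"wz":0,"dx":0,"dy":0,"dz":-0.02,"hand":255},{"wx":0,"wy":0,"wz":0,"dx":0,"dy":0,"dz":-0.04,"hand":255},{"wx":0,"wy":0,"wz":0,"dx":0,"dy":0,"dz":-0.045,"hand":255},{"wx":0,"wy":0,"wz":0,"dx":0,"dy":0,"dz":-0.045,"hand":255},{"wx":0,"wy":0,"wz":0,"dx":0,"dy":0,"dz":-0.03,"hand":255}]'
python3 -m crank '[{"wx":0,"wy":0,"wz":0,"dx":-0.0415,"dy":-0.0242,"dz":0,"hand":255},{"wx":0,"wy":0,"wz":0,"dx":-0.0415,"dy":-0.0242,"dz":0,"hand":255},{"wx":0,"wy":0,"wz":0,"dx":-0.0415,"dy":-0.0242,"dz":0,"hand":255},{"wx":0,"wy":0,"wz":0,"dx":-0.0415,"dy":-0.0242,"dz":0,"hand":255},{"wx":0,"wy":0,"wz":0,"dx":-0.0415,"dy":-0.0242,"dz":0,"hand":255}]'
python3 -m crank '[{"wx":0,"wy":0,"wz":0,"dx":-0.0415,"dy":-0.0242,"dz":0,"hand":255},{"wx":0,"wy":0,"wz":0,"dx":-0.0415,"dy":-0.0242,"dz":0,"hand":255},{"wx":0,"wy":0,"wz":0,"dx":-0.0415,"dy":-0.0242,"dz":0,"hand":255},{"wx":0,"wy":0,"wz":0,"dx":-0.0415,"dy":-0.0242,"dz":0,"hand":255},{"wx":0,"wy":0,"wz":-1,"dx":0,"dy":0,"dz":0,"hand":255}]'
python3 -m crank '[{"wx":0,"wy":0,"wz":-1,"dx":0,"dy":0,"dz":0,"hand":255},{"wx":0,"wy":0,"wz":-1,"dx":0,"dy":0,"dz":0,"hand":255},{"wx":0,"wy":0,"wz":-1,"dx":0,"dy":0,"dz":0,"hand":255},{"wx":0,"wy":0,"wz":-1,"dx":0,"dy":0,"dz":0,"hand":255},{"wx":0,"wy":0,"wz":-1,"dx":0,"dy":0,"dz":0,"hand":255}]'
python3 -m crank '[{"wx":0,"wy":0,"wz":-1,"dx":0,"dy":0,"dz":0,"hand":255},{"wx":0,"wy":0,"wz":-1,"dx":0,"dy":0,"dz":0,"hand":255},{"wx":0,"wy":0,"wz":-1,"dx":0,"dy":0,"dz":0,"hand":255},{"wx":0,"wy":0,"wz":-0.6,"dx":0,"dy":0,"dz":0,"hand":255},{"wx":0,"wy":0,"wz":0,"dx":0,"dy":0,"dz":0,"hand":255}]'
python3 - <<'E'
from h import *
o=arm.get_obs();c=eyes.calibration("wrist");i=eyes.read_camera("wrist");cv2.imwrite("pics/w3.png",i[:,:,::-1])
cv2.imwrite("pics/w3c.png",cv2.resize(i[0:250,120:520,::-1],None,fx=2,fy=2,interpolation=cv2.INTER_CUBIC))
import pickle;pickle.dump(c,open("w3.pkl","wb"))
E
```

```text
t: 4.6
eef_pos: [572.0, -340.2, 78.6]
ee_rot: [2.921, -1.157, -0.0]
force: [0.3, -0.3, -0.9]
width: 17.7
finger_force: 30.0
t: 5.1
eef_pos: [572.5, -340.5, 262.0]
ee_rot: [2.92, -1.157, 0.005]
force: [0.7, -0.7, -2.3]
width: 17.9
finger_force: 30.0
t: 5.6
eef_pos: [502.5, -108.1, 258.5]
ee_rot: [2.921, -1.157, -0.001]
force: [0.9, 0.1, -2.8]
width: 17.6
finger_force: 30.0
t: 6.1
eef_pos: [446.6, 81.2, 258.8]
ee_rot: [-2.962, 1.04, 0.003]
force: [-0.4, -1.3, -3.2]
width: 18.0
finger_force: 30.0
t: 6.6
eef_pos: [448.7, 74.3, 258.5]
ee_rot: [3.098, -0.52, -0.001]
force: [-0.6, -0.4, -2.9]
width: 18.0
finger_force: 30.0
t: 7.1
eef_pos: [448.7, 74.2, 258.5]
ee_rot: [3.139, -0.131, -0.001]
force: [-0.4, -0.5, -2.2]
width: 17.7
finger_force: 30.0
```

View pics/w3c.png

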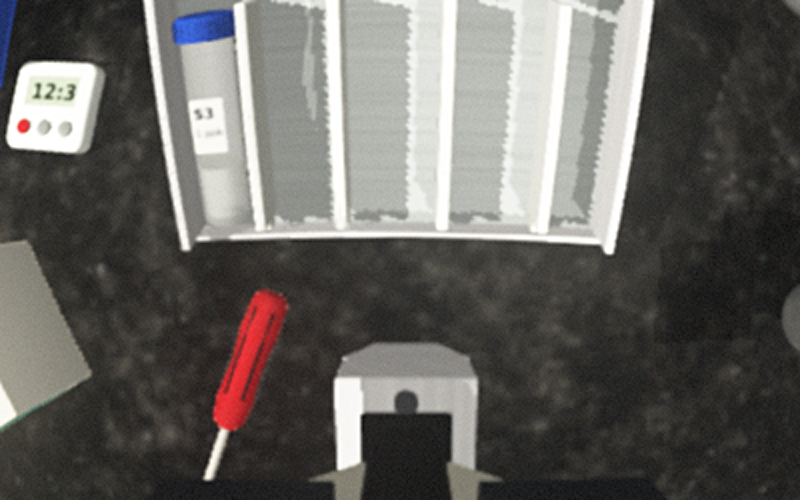

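The lane walls' front ends show at crop positions (260,228), (341,226), (443,228) and (540,232), but the tray's rear is cut off. I'll back off 70 mm for a second view and triangulate.

```bash

python3 -m crank '[{"wx":0,"wy":0,"wz":0,"dx":-0.035,"dy":0,"dz":0,"hand":255},{"wx":0,"wy":0,"wz":0,"dx":-0.035,"dy":0,"dz":0,"hand":255},{"wx":0,"wy":0,"wz":0,"dx":0,"dy":0,"dz":0,"hand":255},{"wx":0,"wy":0,"wz":0,"dx":0,"dy":0,"dz":0,"hand":255}]'
python3 - <<'E'
from h import *
o=arm.get_obs();c=eyes.calibration("wrist");i=eyes.read_camera("wrist");cv2.imwrite("pics/w4.png",i[:,:,::-1])
cv2.imwrite("pics/w4c.png",cv2.resize(i[0:200,180:440,::-1],None,fx=3,fy=3,interpolation=cv2.INTER_CUBIC))
import pickle;pickle.dump(c,open("w4.pkl","wb"))
E
```

```text
t: 7.55
eef_pos: [379.1, 80.2, 259.0]
ee_rot: [-3.139, 0.133, -0.002]
force: [0.3, -0.7, -2.7]
width: 18.1
finger_force: 30.0
```

View pics/w4c.png

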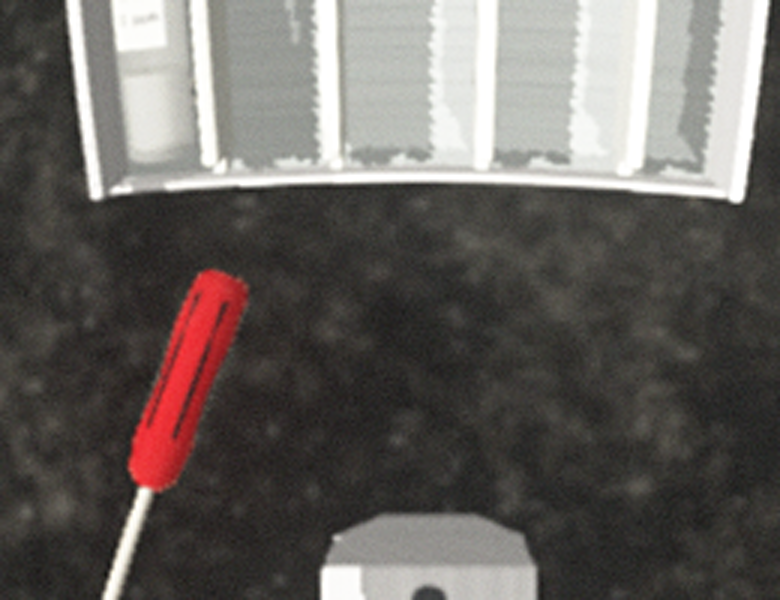

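This is a good second baseline for the front features: cheek corners at crop positions (96,197) and (737,200), and wall ends near row 166. I'll triangulate them.

```bash
cat > tri.py <<'E'
from h import *
import pickle
c3=pickle.load(open("w3.pkl","rb"));c4=pickle.load(open("w4.pkl","rb"))
f={"cheekL":((213,124),(212,65.7)),"cheekR":((425,126),(425.7,66.7)),"F":((250,114.5),(250.7,55.7)),"d1":((290.5,114),(291.7,55)),"d2":((341.5,114.5),(341,55.3)),"d3":((390,116.5),(390,57.3))}
Q={}
for n,(a,b) in f.items():
    A=[];B=[]
    for c,uv in((c3,a),(c4,b)):
        p,d=ray(c,*uv,True);d/=np.linalg.norm(d);N=np.eye(3)-np.outer(d,d);A.append(N);B.append(N@p)
    P=np.linalg.lstsq(np.vstack(A),np.hstack(B),rcond=None)[0];Q[n]=P;print(n,P.round(1))
w=Q["F"]-Q["d3"];print("row yaw",np.degrees(np.arctan2(-w[0],w[1])),[np.linalg.norm(Q["F"]-Q[k]).round(1) for k in("d1","d2","d3")])
w=Q["cheekL"]-Q["cheekR"];print(np.degrees(np.arctan2(-w[0],w[1])),np.linalg.norm(w))
ct=eyes.calibration("top")
for n in("cheekL","cheekR","F","d3"):print(n,np.round((np.array(proj(ct,Q[n]))-[185,135])*6))
E
python3 tri.py; python3 - <<'E'
from h import *
M=R.from_rotvec(arm.get_obs()["ee_rot"]).as_matrix();print(M.round(3).tolist())
E
```

```text
cheekL [524.1 197.   45. ]
cheekR [500.9 -48.2  47.6]
F [529.1 151.3  40.6]
d1 [524.3 104.6  36.5]
d2 [518.7  47.5  36.6]
d3 [513.2  -8.1  41.1]
row yaw -5.681891229134329 [np.float64(47.1), np.float64(104.5), np.float64(160.3)]
-5.403329469749282 246.36212449831157
cheekL [ 67. 459.]
cheekR [642. 531.]
F [178. 453.]
d3 [550. 501.]
[[0.996, -0.085, 0.001], [-0.085, -0.996, 0.0], [0.001, -0.0, -1.0]]
```

The geometry is consistent: yaw is about -5.5°, the walls sit 47, 104 and 160 mm from the fixed wall, and the deck origin is near z 44. I'll tilt 25° and then compute the shift to the start above lane 1.

```bash

python3 -m crank '[{"wx":0,"wy":1,"wz":0.15,"dx":0,"dy":0,"dz":0,"hand":255},{"wx":0,"wy":1,"wz":0,"dx":0,"dy":0,"dz":0,"hand":255},{"wx":0,"wy":1,"wz":0,"dx":0,"dy":0,"dz":0,"hand":255},{"wx":0,"wy":1,"wz":0,"dx":0,"dy":0,"dz":0,"hand":255},{"wx":0,"wy":1,"wz":0,"dx":0,"dy":0,"dz":0,"hand":255}]'
python3 -m crank '[{"wx":0,"wy":1,"wz":0,"dx":0,"dy":0,"dz":0,"hand":255},{"wx":0,"wy":0.25,"wz":0,"dx":0,"dy":0,"dz":0,"hand":255},{"wx":0,"wy":0,"wz":0,"dx":0,"dy":0,"dz":0,"hand":255}]'
cat >> h.py <<'E'
yw=np.radians(-5.5);sl=np.radians(25)
D=(R.from_euler("z",yw)*R.from_euler("y",-sl)).as_matrix()   # deck axes in columns
ORG=R.from_euler("z",yw).as_matrix()@np.array([592,124.3,0])+[0,0,44]
def st():
    o=arm.get_obs();M=R.from_rotvec(o["ee_rot"]).as_matrix();p=D.T@(o["eef_pos"]-ORG)
    T=D@np.diag([1,-1,-1.])
    print("t",round(float(o["t"]),2),"gauge foot in deck x,y,h:",(p-[0,0,78.8]).round(1),"F deck:",(D.T@o["force"]).round(1),"mis(deg):",np.degrees(R.from_matrix(M.T@T).as_rotvec()).round(2),"w",o["width"].round(1))
    return p,M
E
python3 -c "
from h import *
p,M=st();print((D.T@M).round(3).tolist())"
```

```text
t: 8.1
eef_pos: [380.2, 80.5, 259.1]
ee_rot: [3.075, -0.147, 0.547]
force: [0.5, -0.3, -3.2]
width: 17.9
finger_force: 30.0
t: 8.4
eef_pos: [379.3, 80.1, 258.7]
ee_rot: [3.044, -0.144, 0.673]
force: [0.1, -0.2, -1.9]
width: 18.2
finger_force: 30.0Traceback (most recent call last):
  File "<string>", line 3, in <module>
    p,M=st();print((D.T@M).round(3).tolist())
        ~~^^
  File "h.py", line 23, in st
    print("t",round(float(o["t"]),2),"gauge foot in deck x,y,h:",(p-[0,0,78.8]).round(1),"F deck:",(D.T@o["force"]).round(1),"mis(deg):",np.degrees(R.from_matrix(M.T@T).as_rotvec()).round(2),"w",o["width"].round(1))
                                                                                                                                                                                                   ^^^^^^^^^^^^^^^^
AttributeError: 'float' object has no attribute 'round'
```

```bash
sed -i 's/,"w",o\["width"\].round(1)//' h.py; python3 -c "
from h import *
st()"
```

```text
t 8.4 gauge foot in deck x,y,h: [-110.6   -8.2  209.6] F deck: [-0.7 -0.2 -1.8] mis(deg): [-0.03  0.05  0.06]
```

```bash

python3 -m crank '[{"wx":0,"wy":0,"wz":0,"dx":0.026,"dy":-0.0147,"dz":0.0385,"hand":255},{"wx":0,"wy":0,"wz":0,"dx":0.026,"dy":-0.0147,"dz":0.0385,"hand":255},{"wx":0,"wy":0,"wz":0,"dx":0.026,"dy":-0.0147,"dz":0.0385,"hand":255},{"wx":0,"wy":0,"wz":0,"dx":0.026,"dy":-0.0147,"dz":0.0385,"hand":255},{"wx":0,"wy":0,"wz":0,"dx":0,"dy":0,"dz":0,"hand":255}]'
python3 - <<'E'
from h import *
st();o=arm.get_obs();c=eyes.calibration("wrist");i=eyes.read_camera("wrist");cv2.imwrite("pics/w5.png",i[:,:,::-1])
import pickle;pickle.dump(c,open("w5.pkl","wb"))
cv2.imwrite("pics/w5c.png",cv2.resize(i[0:300,120:520,::-1],None,fx=2,fy=2,interpolation=cv2.INTER_CUBIC))
E
```

```text
t: 8.9
eef_pos: [545.4, 123.3, 161.5]
ee_rot: [3.042, -0.146, 0.67]
force: [-1.8, 0.4, -3.0]
width: 18.0
finger_force: 30.0
t 8.9 gauge foot in deck x,y,h: [-5.5 50.7 53.5] F deck: [-2.9  0.3 -1.9] mis(deg): [0.17 0.14 0.04]
```

View pics/w5c.png

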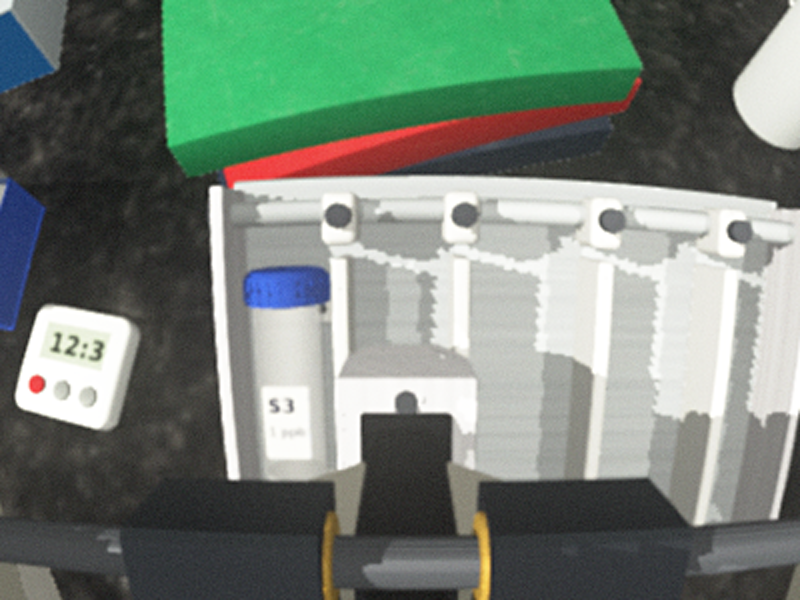

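The gauge hangs square above lane 1, with the screws at crop positions (338,215), (465,214), (612,220) and (740,231). I'll cast these onto the deck plane at z=41.

```bash
python3 - <<'E'
from h import *
import pickle
c=pickle.load(open("w5.pkl","rb"))
for H in(0,6,-6):
  for x,y in((338,215),(465,214),(612,220),(740,231)):
    p,d=ray(c,120+x/2,y/2,True);p=D.T@(p-ORG);d=D.T@d;print((p+d*(41+H-p[2])/d[2]).round(1),end=" ")
  print()
E
```

```text
[73.1 75.6 41. ] [73.5 29.4 41. ] [ 73.7 -26.8  41. ] [ 73.9 -83.6  41. ] 
[73.1 74.9 47. ] [73.4 29.9 47. ] [ 73.6 -24.7  47. ] [ 73.8 -80.1  47. ] 
[73.2 76.2 35. ] [73.6 28.8 35. ] [ 73.8 -28.9  35. ] [ 74.  -87.2  35. ]
```

The screws give fixed wall y=75.6, d1=29.4, d2=-26.8 and d3=-83.6, with x=73 as specified. I'll descend into lane 1.

```bash

python3 -m crank '[{"wx":0,"wy":0,"wz":0,"dx":0,"dy":-0.001,"dz":0.02,"hand":255},{"wx":0,"wy":0,"wz":0,"dx":0,"dy":0,"dz":0.015,"hand":255},{"wx":0,"wy":0,"wz":0,"dx":0,"dy":0,"dz":0,"hand":255}]'
python3 -c "
from h import *
st()"
python3 -m crank '[{"wx":0,"wy":0,"wz":0,"dx":0,"dy":0,"dz":0.007,"hand":255},{"wx":0,"wy":0,"wz":0,"dx":0,"dy":0,"dz":0.004,"hand":255},{"wx":0,"wy":0,"wz":0,"dx":0,"dy":0,"dz":0,"hand":255}]'
python3 -c "
from h import *
st()"
```

```text
t: 9.25
eef_pos: [555.2, 122.2, 131.8]
ee_rot: [3.044, -0.145, 0.67]
force: [0.4, -0.1, -1.7]
width: 17.6
finger_force: 30.0
t 9.25 gauge foot in deck x,y,h: [-9.2 50.5 22.4] F deck: [-0.3 -0.  -1.7] mis(deg): [0.02 0.16 0.04]
t: 9.55
eef_pos: [560.4, 122.8, 123.3]
ee_rot: [3.046, -0.144, 0.675]
force: [1.0, 2.5, -4.6]
width: 18.2
finger_force: 30.0
t 9.55 gauge foot in deck x,y,h: [-8.1 51.6 12.5] F deck: [-1.3  2.5 -4.5] mis(deg): [-0.16  0.01  0.04]
```

```bash

for k in 1 2 3; do python3 -m crank '[{"wx":0,"wy":0,"wz":0,"dx":0,"dy":0,"dz":0.003,"hand":255},{"wx":0,"wy":0,"wz":0,"dx":0,"dy":0,"dz":0,"hand":255}]' >/dev/null
python3 -c "
from h import *
st()"; done
```

```text
t 9.75 gauge foot in deck x,y,h: [-8.2 51.6  9.5] F deck: [-0.   2.9 -4. ] mis(deg): [-0.15  0.01  0.04]
t 9.95 gauge foot in deck x,y,h: [-8.4 51.6  6.3] F deck: [ 0.5  3.  -4.5] mis(deg): [-0.14  0.03  0.05]
t 10.15 gauge foot in deck x,y,h: [-7.6 51.6  3.9] F deck: [0.8 2.5 9.8] mis(deg): [-0.16 -0.06  0.02]
```

Deck contact is at a reading of h≈4. Now I'll slide left in small steps until the fixed wall is felt.

```bash

for k in 1 2 3; do python3 -m crank '[{"wx":0,"wy":0,"wz":0,"dx":0,"dy":-0.0007,"dz":0,"hand":255},{"wx":0,"wy":0,"wz":0,"dx":0,"dy":0,"dz":0,"hand":255}]' >/dev/null
python3 -c "
from h import *
st()"; done
```

```text
t 10.35 gauge foot in deck x,y,h: [-7.6 51.7  3.9] F deck: [ 0.7 -0.  10.3] mis(deg): [-0.1  -0.04 -0.  ]
t 10.55 gauge foot in deck x,y,h: [-7.6 51.8  3.9] F deck: [ 1.5 -1.1 12.2] mis(deg): [-0.05 -0.04 -0.03]
t 10.75 gauge foot in deck x,y,h: [-7.6 51.8  3.9] F deck: [ 2.1 -2.2 12.4] mis(deg): [ 0.   -0.03 -0.06]
```

```bash

python3 -m crank '[{"wx":0,"wy":0,"wz":0,"dx":0,"dy":0,"dz":-0.002,"hand":255},{"wx":0,"wy":0,"wz":0,"dx":0,"dy":0,"dz":0,"hand":255}]' >/dev/null
python3 -c "
from h import *
st()";
for k in 1 2 ; do python3 -m crank '[{"wx":0,"wy":0,"wz":0,"dx":0,"dy":-0.001,"dz":0,"hand":255},{"wx":0,"wy":0,"wz":0,"dx":0,"dy":0,"dz":0,"hand":255}]' >/dev/null
python3 -c "
from h import *
st()"; done
```

```text
t 10.95 gauge foot in deck x,y,h: [-8.6 51.9  5.4] F deck: [ 1.9 -2.9  0.1] mis(deg): [ 0.02  0.07 -0.03]
t 11.15 gauge foot in deck x,y,h: [-8.8 52.   5.1] F deck: [ 1.9 -5.8  2.2] mis(deg): [ 0.11  0.1  -0.06]
t 11.35 gauge foot in deck x,y,h: [-8.8 52.1  5.1] F deck: [ 1.2 -8.1  2.1] mis(deg): [ 0.2   0.12 -0.09]
```

The fixed wall is felt at gauge y≈51.9, so lane 2 is at 5.9 and lane 3 at -40.1. I'll relax the side push, press down once more, then lift out.

```bash

python3 -m crank '[{"wx":0,"wy":0,"wz":0,"dx":0,"dy":0.002,"dz":0.003,"hand":255},{"wx":0,"wy":0,"wz":0,"dx":0,"dy":0,"dz":0.001,"hand":255},{"wx":0,"wy":0,"wz":0,"dx":0,"dy":0,"dz":0,"hand":255},{"wx":0,"wy":0,"wz":0,"dx":0,"dy":0,"dz":0,"hand":255}]'>/dev/null
python3 -c "
from h import *
st()";
python3 -m crank '[{"wx":0,"wy":0,"wz":0,"dx":0,"dy":0.0015,"dz":-0.015,"hand":255},{"wx":0,"wy":0,"wz":0,"dx":0,"dy":0,"dz":-0.02,"hand":255},{"wx":0,"wy":0,"wz":0,"dx":0,"dy":0,"dz":-0.02,"hand":255},{"wx":0,"wy":0,"wz":0,"dx":0,"dy":0,"dz":0,"hand":255}]'>/dev/null
python3 - <<'E'
from h import *
st();c=eyes.calibration("wrist");i=eyes.read_camera("wrist");cv2.imwrite("pics/w6.png",i[:,:,::-1])
import pickle;pickle.dump(c,open("w6.pkl","wb"))
# dark screws, found near their row
OR=ORG+D[:,2]*4
g=cv2.cvtColor(i,cv2.COLOR_RGB2GRAY)[80:140,200:540]
n,l,s,ce=cv2.connectedComponentsWithStats((g<70).astype(np.uint8))
for k in range(1,n):
    if 20<s[k,4]<200 and s[k,2]<20 and s[k,3]<20:
        p,d=ray(c,*(ce[k]+[200,80]),True);p=D.T@(p-OR);d=D.T@d;print(ce[k].round(1),s[k,4],(p+d*(41-p[2])/d[2]).round(1))
E
```

```text
t 11.75 gauge foot in deck x,y,h: [-8.7 51.9  2.4] F deck: [-3.  -5.7 29.9] mis(deg): [ 0.01  0.04 -0.04]
t 12.15 gauge foot in deck x,y,h: [-8.3 52.2 57.8] F deck: [-1.6  1.  -2.2] mis(deg): [-0.19 -0.03  0.01]
```

```bash
cat > scr.py <<'E'
from h import *
def screws(i,c,H=4,hint=None):
    OR=ORG+D[:,2]*H
    g=cv2.cvtColor(i,cv2.COLOR_RGB2GRAY);out=[]
    b=cv2.morphologyEx(g,cv2.MORPH_BLACKHAT,cv2.getStructuringElement(2,(21,21)))
    n,l,s,ce=cv2.connectedComponentsWithStats((b>80).astype(np.uint8))
    for k in range(1,n):
        p,d=ray(c,*ce[k],True);p=D.T@(p-OR);d=D.T@d;q=p+d*(41-p[2])/d[2]
        if 30<s[k,4]<300 and abs(q[0]-73)<6 and abs(q[1])<110: out.append((q[1].round(1),q[0].round(1),int(s[k,4])))
    print("screws y,x,area",sorted(out)[::-1])
if __name__=="__main__":
    c=eyes.calibration("wrist");i=eyes.read_camera("wrist");st();screws(i,c)
E
python3 - <<'E'
from scr import *
import pickle
for n in("w5","w6"):screws(cv2.imread(f"pics/{n}.png")[:,:,::-1],pickle.load(open(n+".pkl","rb")))
E
```

```text
screws y,x,area [(np.float64(75.2), np.float64(73.1), 133), (np.float64(67.9), np.float64(71.6), 62), (np.float64(29.5), np.float64(73.5), 148), (np.float64(-25.4), np.float64(73.5), 136), (np.float64(-81.4), np.float64(73.6), 133), (np.float64(-96.7), np.float64(67.6), 55)]
screws y,x,area [(np.float64(75.2), np.float64(73.0), 128), (np.float64(29.1), np.float64(73.3), 137), (np.float64(-25.5), np.float64(73.6), 129), (np.float64(-81.3), np.float64(73.6), 122), (np.float64(-97.3), np.float64(67.1), 49)]
```

The screw finder works: F=75.2, d1=29.1 (lane 1 is 46.1), d2=-25.5 and d3=-81.3. Lane 2 is too wide, so I'll enter lane 3 and push d2 left.

```bash

python3 -m crank '[{"wx":0,"wy":0,"wz":0,"dx":0,"dy":0.035,"dz":0,"hand":255},{"wx":0,"wy":0,"wz":0,"dx":0,"dy":0.036,"dz":0,"hand":255},{"wx":0,"wy":0,"wz":0,"dx":0,"dy":0.035,"dz":0,"hand":255},{"wx":0,"wy":0,"wz":0,"dx":0,"dy":0,"dz":0,"hand":255},{"wx":0,"wy":0,"wz":0,"dx":0,"dy":0,"dz":0,"hand":255}]'>/dev/null
python3 scr.py
python3 -m crank '[{"wx":0,"wy":0,"wz":0,"dx":0,"dy":0,"dz":0.02,"hand":255},{"wx":0,"wy":0,"wz":0,"dx":0,"dy":0,"dz":0.02,"hand":255},{"wx":0,"wy":0,"wz":0,"dx":0,"dy":0,"dz":0.009,"hand":255},{"wx":0,"wy":0,"wz":0,"dx":0,"dy":0,"dz":0,"hand":255}]'>/dev/null
python3 -c "
from h import *
st()"
python3 -m crank '[{"wx":0,"wy":0,"wz":0,"dx":0,"dy":-0.004,"dz":0,"hand":255},{"wx":0,"wy":0,"wz":0,"dx":0,"dy":-0.004,"dz":0,"hand":255},{"wx":0,"wy":0,"wz":0,"dx":0,"dy":-0.004,"dz":0,"hand":255},{"wx":0,"wy":0,"wz":0,"dx":0,"dy":0,"dz":0,"hand":255}]'>/dev/null
python3 -c "
from h import *
st()"
```

```text
t 12.75 gauge foot in deck x,y,h: [ -8.9 -54.4  55.4] F deck: [-1.   0.1 -2.5] mis(deg): [-0.08  0.11 -0.01]
screws y,x,area [(np.float64(74.7), np.float64(72.8), 131), (np.float64(-26.0), np.float64(73.4), 137), (np.float64(-34.7), np.float64(72.0), 104), (np.float64(-81.9), np.float64(73.5), 143)]
t 13.15 gauge foot in deck x,y,h: [ -9.5 -53.    6. ] F deck: [-1.3  0.1 -2.2] mis(deg): [-0.1   0.18  0.18]
t 13.55 gauge foot in deck x,y,h: [ -8.7 -41.8   7.6] F deck: [-1.7 -2.3 -2.3] mis(deg): [-0.11  0.04  0.06]
```

```bash

python3 -m crank '[{"wx":0,"wy":0,"wz":0,"dx":0,"dy":-0.0012,"dz":0,"hand":255},{"wx":0,"wy":0,"wz":0,"dx":0,"dy":-0.0012,"dz":0,"hand":255},{"wx":0,"wy":0,"wz":0,"dx":0,"dy":0,"dz":0,"hand":255}]'>/dev/null
python3 -c "
from h import *
st()"
python3 -m crank '[{"wx":0,"wy":0,"wz":0,"dx":0,"dy":0.003,"dz":-0.01,"hand":255},{"wx":0,"wy":0,"wz":0,"dx":0,"dy":0,"dz":-0.02,"hand":255},{"wx":0,"wy":0,"wz":0,"dx":0,"dy":0,"dz":-0.02,"hand":255},{"wx":0,"wy":0,"wz":0,"dx":0,"dy":0,"dz":0,"hand":255}]'>/dev/null
python3 scr.py
```

```text
t 13.85 gauge foot in deck x,y,h: [ -8.5 -39.9   7.3] F deck: [-2.2 -2.8 -0.8] mis(deg): [-0.09  0.04  0.02]
t 14.3 gauge foot in deck x,y,h: [ -7.1 -42.3  58.5] F deck: [-0.5  0.3 -2.2] mis(deg): [-0.22 -0.16  0.01]
screws y,x,area [(np.float64(74.9), np.float64(72.9), 131), (np.float64(-19.3), np.float64(72.6), 212), (np.float64(-67.7), np.float64(69.5), 46), (np.float64(-81.7), np.float64(73.6), 134)]
```

```bash

python3 -m crank '[{"wx":0,"wy":0,"wz":0,"dx":0,"dy":-0.024,"dz":0,"hand":255},{"wx":0,"wy":0,"wz":0,"dx":0,"dy":-0.024,"dz":0,"hand":255},{"wx":0,"wy":0,"wz":0,"dx":0,"dy":0,"dz":0,"hand":255},{"wx":0,"wy":0,"wz":0,"dx":0,"dy":0,"dz":0,"hand":255}]'>/dev/null
python3 scr.py
```

```text
t 14.75 gauge foot in deck x,y,h: [-9.   4.9 56.8] F deck: [-1.6 -0.2 -2.9] mis(deg): [-0.08  0.1   0.07]
screws y,x,area [(np.float64(75.2), np.float64(72.9), 144), (np.float64(63.6), np.float64(71.1), 176), (np.float64(29.1), np.float64(73.3), 134), (np.float64(-16.4), np.float64(73.4), 140), (np.float64(-60.7), np.float64(69.3), 64), (np.float64(-81.5), np.float64(73.8), 139), (np.float64(-104.4), np.float64(69.4), 32)]
```

```bash

python3 -m crank '[{"wx":0,"wy":0,"wz":0,"dx":0,"dy":-0.0011,"dz":0.02,"hand":255},{"wx":0,"wy":0,"wz":0,"dx":0,"dy":0,"dz":0.018,"hand":255},{"wx":0,"wy":0,"wz":0,"dx":0,"dy":0,"dz":0.006,"hand":255},{"wx":0,"wy":0,"wz":0,"dx":0,"dy":0,"dz":0,"hand":255}]'>/dev/null
python3 -c "
from h import *
st()"
for k in 1 2 3; do python3 -m crank '[{"wx":0,"wy":0,"wz":0,"dx":0,"dy":0,"dz":0.004,"hand":255},{"wx":0,"wy":0,"wz":0,"dx":0,"dy":0,"dz":0,"hand":255}]' >/dev/null
python3 -c "
from h import *
st()"; done
```

```text
t 15.15 gauge foot in deck x,y,h: [-9.1  5.6 12.6] F deck: [-1.4  0.5 -2.8] mis(deg): [-0.03  0.13  0.03]
t 15.35 gauge foot in deck x,y,h: [-8.6  5.7  9.4] F deck: [-1.6 -0.2 -3.6] mis(deg): [-0.06  0.05 -0.  ]
t 15.55 gauge foot in deck x,y,h: [-8.5  5.7  5.2] F deck: [-0.2 -1.  -3.8] mis(deg): [-0.06  0.04  0.  ]
t 15.75 gauge foot in deck x,y,h: [-8.3  5.7  1.5] F deck: [-1.  -2.8  5.7] mis(deg): [-0.06  0.02 -0.  ]
```

```bash

python3 -m crank '[{"wx":0,"wy":0,"wz":0,"dx":0,"dy":0,"dz":0.0015,"hand":255},{"wx":0,"wy":0,"wz":0,"dx":0,"dy":0,"dz":0,"hand":255},{"wx":0,"wy":0,"wz":0,"dx":0,"dy":0,"dz":0,"hand":255},{"wx":0,"wy":0,"wz":0,"dx":0,"dy":0,"dz":0,"hand":255}]' >/dev/null
python3 scr.py
python3 -m crank '[{"wx":0,"wy":0,"wz":0,"dx":0,"dy":0,"dz":-0.015,"hand":255},{"wx":0,"wy":0,"wz":0,"dx":0,"dy":0,"dz":-0.02,"hand":255},{"wx":0,"wy":0,"wz":0,"dx":0,"dy":0,"dz":-0.02,"hand":255},{"wx":0,"wy":0,"wz":0,"dx":0,"dy":0,"dz":0,"hand":255}]'>/dev/null
python3 scr.py
```

```text
t 16.2 gauge foot in deck x,y,h: [-8.1  5.7  0.9] F deck: [-3.6 -4.1 26.9] mis(deg): [-0.08 -0.02 -0.01]
screws y,x,area [(np.float64(75.1), np.float64(73.1), 239), (np.float64(64.8), np.float64(79.0), 31), (np.float64(29.3), np.float64(73.4), 235), (np.float64(-16.4), np.float64(73.5), 239), (np.float64(-58.4), np.float64(69.4), 127), (np.float64(-81.0), np.float64(73.9), 236)]
t 16.65 gauge foot in deck x,y,h: [-7.7  6.7 55.5] F deck: [-0.6  0.6 -2.7] mis(deg): [-0.2  -0.08  0.01]
screws y,x,area [(np.float64(75.3), np.float64(73.0), 142), (np.float64(62.8), np.float64(71.4), 206), (np.float64(29.2), np.float64(73.2), 128), (np.float64(-17.0), np.float64(73.4), 139), (np.float64(-60.3), np.float64(69.4), 64), (np.float64(-81.5), np.float64(73.9), 137), (np.float64(-103.6), np.float64(67.7), 35)]
```

Lanes 1 and 2 now measure 46.1 and 46.2. Next I'll go right of d3 and push it left, with the taper high first so it clears the cheek.

```bash

python3 -m crank '[{"wx":0,"wy":0,"wz":0,"dx":0,"dy":0.036,"dz":0,"hand":255},{"wx":0,"wy":0,"wz":0,"dx":0,"dy":0.036,"dz":0,"hand":255},{"wx":0,"wy":0,"wz":0,"dx":0,"dy":0.036,"dz":0,"hand":255},{"wx":0,"wy":0,"wz":0,"dx":0,"dy":0,"dz":0,"hand":255},{"wx":0,"wy":0,"wz":0,"dx":0,"dy":0,"dz":0,"hand":255}]'>/dev/null
python3 scr.py
python3 -m crank '[{"wx":0,"wy":0,"wz":0,"dx":0,"dy":0,"dz":0.015,"hand":255},{"wx":0,"wy":0,"wz":0,"dx":0,"dy":0,"dz":0.015,"hand":255},{"wx":0,"wy":0,"wz":0,"dx":0,"dy":0,"dz":0,"hand":255}]'>/dev/null
python3 -c "
from h import *
st()"
```

```text
t 17.2 gauge foot in deck x,y,h: [  -8.7 -101.9   53.9] F deck: [-0.9  0.2 -1.9] mis(deg): [-0.09  0.09 -0.02]
screws y,x,area [(np.float64(74.2), np.float64(72.8), 112), (np.float64(-30.0), np.float64(71.1), 222), (np.float64(-82.1), np.float64(73.5), 129)]
t 17.5 gauge foot in deck x,y,h: [ -9.2 -99.7  23.1] F deck: [-1.9 -0.1 -2.7] mis(deg): [-0.16  0.17  0.23]
```

```bash

python3 -m crank '[{"wx":0,"wy":0,"wz":0,"dx":0,"dy":-0.004,"dz":0,"hand":255},{"wx":0,"wy":0,"wz":0,"dx":0,"dy":-0.004,"dz":0,"hand":255},{"wx":0,"wy":0,"wz":0,"dx":0,"dy":-0.003,"dz":0,"hand":255},{"wx":0,"wy":0,"wz":0,"dx":0,"dy":0,"dz":0,"hand":255}]'>/dev/null
python3 -c "
from h import *
st()"
python3 -m crank '[{"wx":0,"wy":0,"wz":0,"dx":0,"dy":0,"dz":0.01,"hand":255},{"wx":0,"wy":0,"wz":0,"dx":0,"dy":0,"dz":0.008,"hand":255},{"wx":0,"wy":0,"wz":0,"dx":0,"dy":0,"dz":0,"hand":255}]'>/dev/null
python3 -c "
from h import *
st()"
```

```text
t 17.9 gauge foot in deck x,y,h: [ -8.8 -90.   25. ] F deck: [-2.5 -1.1 -2.7] mis(deg): [-0.13  0.05  0.09]
t 18.2 gauge foot in deck x,y,h: [ -8.4 -90.7   5.6] F deck: [-0.5 -1.6 -3.1] mis(deg): [-0.1   0.07  0.04]
```

Now I'll push 5 mm further left, to y≈-85.8.

```bash

python3 -m crank '[{"wx":0,"wy":0,"wz":0,"dx":0,"dy":-0.003,"dz":0,"hand":255},{"wx":0,"wy":0,"wz":0,"dx":0,"dy":-0.0018,"dz":0,"hand":255},{"wx":0,"wy":0,"wz":0,"dx":0,"dy":0,"dz":0,"hand":255}]'>/dev/null
python3 -c "
from h import *
st()"
python3 -m crank '[{"wx":0,"wy":0,"wz":0,"dx":0,"dy":0.003,"dz":-0.01,"hand":255},{"wx":0,"wy":0,"wz":0,"dx":0,"dy":0,"dz":-0.02,"hand":255},{"wx":0,"wy":0,"wz":0,"dx":0,"dy":0,"dz":-0.02,"hand":255},{"wx":0,"wy":0,"wz":0,"dx":0,"dy":-0.02,"dz":0,"hand":255},{"wx":0,"wy":0,"wz":0,"dx":0,"dy":-0.025,"dz":0,"hand":255}]'>/dev/null
python3 -m crank '[{"wx":0,"wy":0,"wz":0,"dx":0,"dy":0,"dz":0,"hand":255},{"wx":0,"wy":0,"wz":0,"dx":0,"dy":0,"dz":0,"hand":255},{"wx":0,"wy":0,"wz":0,"dx":0,"dy":0,"dz":0,"hand":255}]'>/dev/null
python3 scr.py
```

```text
t 18.5 gauge foot in deck x,y,h: [ -8.7 -85.6   6.6] F deck: [-1.7 -2.8 -3.4] mis(deg): [-0.11  0.06  0.06]
t 19.35 gauge foot in deck x,y,h: [ -8.7 -44.6  56.7] F deck: [-2.1 -1.4 -2.6] mis(deg): [-0.08  0.07  0.  ]
screws y,x,area [(np.float64(74.7), np.float64(73.0), 133), (np.float64(-20.1), np.float64(72.7), 227), (np.float64(-63.3), np.float64(73.9), 168)]
```

Lane 3 is about 45.7 wide. Inserting the gauge at y≈-40.2.

```bash

python3 -m crank '[{"wx":0,"wy":0,"wz":0,"dx":0,"dy":-0.0044,"dz":0.01,"hand":255},{"wx":0,"wy":0,"wz":0,"dx":0,"dy":0,"dz":0.01,"hand":255},{"wx":0,"wy":0,"wz":0,"dx":0,"dy":0,"dz":0,"hand":255}]'>/dev/null
python3 -c "
from h import *
st()"
python3 -m crank '[{"wx":0,"wy":0,"wz":0,"dx":0,"dy":0,"dz":0.015,"hand":255},{"wx":0,"wy":0,"wz":0,"dx":0,"dy":0,"dz":0.01,"hand":255},{"wx":0,"wy":0,"wz":0,"dx":0,"dy":0,"dz":0.005,"hand":255},{"wx":0,"wy":0,"wz":0,"dx":0,"dy":0,"dz":0,"hand":255}]'>/dev/null
python3 -c "
from h import *
st()"
for k in 1 2; do python3 -m crank '[{"wx":0,"wy":0,"wz":0,"dx":0,"dy":0,"dz":0.003,"hand":255},{"wx":0,"wy":0,"wz":0,"dx":0,"dy":0,"dz":0,"hand":255}]' >/dev/null
python3 -c "
from h import *
st()"; done
```

```text
t 19.65 gauge foot in deck x,y,h: [ -9.2 -40.4  35.6] F deck: [-2.  -0.6 -2.3] mis(deg): [-0.03  0.15  0.02]
t 20.05 gauge foot in deck x,y,h: [ -9.  -39.9   6.1] F deck: [-0.4  0.2 -4.4] mis(deg): [-0.04  0.11  0.05]
t 20.25 gauge foot in deck x,y,h: [ -8.7 -39.9   3.7] F deck: [-1.3 -0.9 -5.1] mis(deg): [-0.07  0.07  0.02]
t 20.45 gauge foot in deck x,y,h: [ -8.6 -39.9   0.8] F deck: [-0.3 -3.  -0.5] mis(deg): [-0.07  0.04  0.01]
```

```bash

python3 -m crank '[{"wx":0,"wy":0,"wz":0,"dx":0,"dy":0,"dz":0.0025,"hand":255},{"wx":0,"wy":0,"wz":0,"dx":0,"dy":0,"dz":0,"hand":255},{"wx":0,"wy":0,"wz":0,"dx":0,"dy":0,"dz":0,"hand":255},{"wx":0,"wy":0,"wz":0,"dx":0,"dy":0,"dz":0,"hand":255}]' >/dev/null
python3 scr.py
python3 -m crank '[{"wx":0,"wy":0,"wz":0,"dx":0,"dy":0,"dz":-0.015,"hand":255},{"wx":0,"wy":0,"wz":0,"dx":0,"dy":0,"dz":-0.02,"hand":255},{"wx":0,"wy":0,"wz":0,"dx":0,"dy":0,"dz":-0.02,"hand":255},{"wx":0,"wy":0,"wz":0,"dx":0,"dy":0,"dz":-0.02,"hand":255},{"wx":0,"wy":0,"wz":0,"dx":0,"dy":0,"dz":0,"hand":255}]'>/dev/null
python3 - <<'E'
from scr import *
c=eyes.calibration("wrist");i=eyes.read_camera("wrist");st();screws(i,c);cv2.imwrite("pics/w7.png",i[:,:,::-1])
print(arm.get_obs()["eef_pos"])
E
```

```text
t 20.9 gauge foot in deck x,y,h: [ -8.2 -39.9  -0.7] F deck: [-2.9 -3.5 23.8] mis(deg): [-0.09 -0.03 -0.  ]
screws y,x,area [(np.float64(74.6), np.float64(73.1), 211), (np.float64(61.1), np.float64(78.8), 46), (np.float64(29.0), np.float64(73.3), 243), (np.float64(-16.3), np.float64(73.6), 236), (np.float64(-62.1), np.float64(73.6), 242), (np.float64(-107.1), np.float64(69.6), 39)]
t 21.45 gauge foot in deck x,y,h: [ -7.4 -39.3  74. ] F deck: [-2.1 -1.1 -2.8] mis(deg): [-0.17 -0.11 -0.01]
screws y,x,area [(np.float64(74.8), np.float64(72.9), 119), (np.float64(20.3), np.float64(68.6), 242), (np.float64(-16.3), np.float64(73.3), 109), (np.float64(-26.9), np.float64(70.3), 104), (np.float64(-62.5), np.float64(73.6), 110)]
[526.43009397  34.67644759 179.34380017]
```

View pics/w7.png

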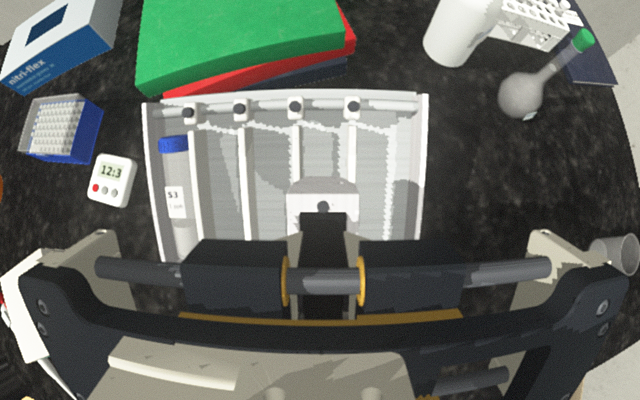

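The lanes are evenly spaced: screws at y=74.8, ~29, -16.3 and -62.5. Now I'll carry the gauge upright to the clear counter right of the tray, near (560,-165).

```bash

python3 -m crank '[{"wx":0,"wy":0,"wz":0,"dx":0,"dy":0,"dz":-0.03,"hand":255},{"wx":0,"wy":0,"wz":0,"dx":0,"dy":0,"dz":-0.03,"hand":255},{"wx":0,"wy":0,"wz":0,"dx":0,"dy":0,"dz":-0.03,"hand":255},{"wx":0,"wy":-1,"wz":0,"dx":0,"dy":0,"dz":0,"hand":255},{"wx":0,"wy":-1,"wz":0,"dx":0,"dy":0,"dz":0,"hand":255}]'>/dev/null
python3 -m crank '[{"wx":0,"wy":-1,"wz":0,"dx":0,"dy":0,"dz":0,"hand":255},{"wx":0,"wy":-1,"wz":0,"dx":0,"dy":0,"dz":0,"hand":255},{"wx":0,"wy":-1,"wz":0,"dx":0,"dy":0,"dz":0,"hand":255},{"wx":0,"wy":-1,"wz":0,"dx":0,"dy":0,"dz":0,"hand":255},{"wx":0,"wy":-0.25,"wz":0,"dx":0,"dy":0,"dz":0,"hand":255}]'
python3 -m crank '[{"wx":0,"wy":0,"wz":0,"dx":0.018,"dy":0.039,"dz":0,"hand":255},{"wx":0,"wy":0,"wz":0,"dx":0.018,"dy":0.039,"dz":0,"hand":255},{"wx":0,"wy":0,"wz":0,"dx":0.018,"dy":0.039,"dz":0,"hand":255},{"wx":0,"wy":0,"wz":0,"dx":0.018,"dy":0.039,"dz":0,"hand":255},{"wx":0,"wy":0,"wz":0,"dx":0.018,"dy":0.039,"dz":0,"hand":255}]'
python3 - <<'E'
from h import *
M=R.from_rotvec(arm.get_obs()["ee_rot"]).as_matrix();print(M.round(3).tolist())
E
```

```text
t: 22.45
eef_pos: [489.4, 37.3, 258.3]
ee_rot: [-3.138, 0.151, 0.005]
force: [-0.4, -0.5, -3.4]
width: 17.9
finger_force: 35.1
t: 22.95
eef_pos: [559.5, -166.7, 258.5]
ee_rot: [3.138, -0.149, -0.0]
force: [0.8, 0.5, -2.6]
width: 17.7
finger_force: 35.1
[[0.995, -0.095, -0.0], [-0.095, -0.995, -0.0], [-0.0, 0.0, -1.0]]
```

Upright at (559,-167). Lowering towards the counter.

```bash

python3 -m crank '[{"wx":0,"wy":0,"wz":0,"dx":0,"dy":0,"dz":0.045,"hand":255},{"wx":0,"wy":0,"wz":0,"dx":0,"dy":0,"dz":0.045,"hand":255},{"wx":0,"wy":0,"wz":0,"dx":0,"dy":0,"dz":0.045,"hand":255},{"wx":0,"wy":0,"wz":0,"dx":0,"dy":0,"dz":0.035,"hand":255},{"wx":0,"wy":0,"wz":0,"dx":0,"dy":0,"dz":0.007,"hand":255}]'
for k in 1 2 3 4; do python3 -m crank '[{"wx":0,"wy":0,"wz":0,"dx":0,"dy":0,"dz":0.0015,"hand":255},{"wx":0,"wy":0,"wz":0,"dx":0,"dy":0,"dz":0,"hand":255}]' | grep -E "eef|force: \["; done
```

```text
t: 23.45
eef_pos: [555.9, -163.9, 77.8]
ee_rot: [-3.137, 0.148, 0.012]
force: [-0.2, -0.1, -1.6]
width: 17.6
finger_force: 35.1
eef_pos: [560.1, -164.8, 82.3]
force: [0.8, -0.1, -1.9]
eef_pos: [559.9, -164.7, 80.9]
force: [-0.1, -0.6, -2.5]
eef_pos: [559.1, -164.6, 78.4]
force: [0.6, 0.2, -1.4]
eef_pos: [558.8, -164.5, 76.3]
force: [0.7, -0.2, -2.2]
```

```bash

for k in 1 2 3; do python3 -m crank '[{"wx":0,"wy":0,"wz":0,"dx":0,"dy":0,"dz":0.0012,"hand":255},{"wx":0,"wy":0,"wz":0,"dx":0,"dy":0,"dz":0,"hand":255}]' | grep -E "eef|force: \["; done
```

```text
eef_pos: [558.9, -164.5, 75.1]
force: [-0.5, -0.5, -2.1]
eef_pos: [558.9, -164.5, 73.9]
force: [-0.9, -0.5, -3.2]
eef_pos: [559.0, -164.5, 73.4]
force: [-2.1, 0.8, 4.0]
```

Contact at z 73.4. Releasing and retreating.

```bash

python3 -m crank '[{"wx":0,"wy":0,"wz":0,"dx":0,"dy":0,"dz":0,"hand":120},{"wx":0,"wy":0,"wz":0,"dx":0,"dy":0,"dz":0,"hand":100},{"wx":0,"wy":0,"wz":0,"dx":0,"dy":0,"dz":0,"hand":80},{"wx":0,"wy":0,"wz":0,"dx":0,"dy":0,"dz":0,"hand":80},{"wx":0,"wy":0,"wz":0,"dx":0,"dy":0,"dz":0,"hand":80}]'
python3 -m crank '[{"wx":0,"wy":0,"wz":0,"dx":0,"dy":0,"dz":-0.02,"hand":80},{"wx":0,"wy":0,"wz":0,"dx":0,"dy":0,"dz":-0.04,"hand":80},{"wx":0,"wy":0,"wz":0,"dx":0,"dy":0,"dz":-0.045,"hand":80},{"wx":0,"wy":0,"wz":0,"dx":0,"dy":0,"dz":-0.045,"hand":80},{"wx":0,"wy":0,"wz":0,"dx":0,"dy":0,"dz":-0.03,"hand":80}]'
python3 -m crank '[{"wx":0,"wy":0,"wz":0,"dx":-0.03,"dy":0,"dz":0,"hand":80},{"wx":0,"wy":0,"wz":0,"dx":-0.03,"dy":0,"dz":0,"hand":80},{"wx":0,"wy":0,"wz":0,"dx":0,"dy":0,"dz":0,"hand":80},{"wx":0,"wy":0,"wz":0,"dx":0,"dy":0,"dz":0,"hand":80}]'
python3 - <<'E'
from scr import *
c=eyes.calibration("wrist");im=cv2.cvtColor(eyes.read_camera("wrist"),cv2.COLOR_RGB2BGR)
u,v=proj(c,[559,-164.5,48],True);print(u,v)
x0,y0=int(u)-50,max(int(v)-50,0);m=cv2.inRange(im[y0:y0+100,x0:x0+100],(170,)*3,(255,)*3);ct=max(cv2.findContours(m,0,1)[0],key=cv2.contourArea)
P=np.array([onz(c,a,b,48,True) for a,b in cv2.boxPoints(cv2.minAreaRect(ct))+[x0,y0]]);print(P.mean(0).round(1),np.linalg.norm(P[1]-P[0]).round(1),np.linalg.norm(P[2]-P[1]).round(1))
cv2.imwrite("pics/w8.png",im)
screws(im[:,:,::-1],c)
E
```

```text
t: 25.35
eef_pos: [558.9, -164.5, 72.7]
ee_rot: [-3.137, 0.149, 0.001]
force: [-0.0, 0.9, 0.8]
width: 53.6
finger_force: 0.0
t: 25.85
eef_pos: [559.8, -165.0, 256.3]
ee_rot: [-3.137, 0.149, -0.004]
force: [0.7, -0.5, -0.4]
width: 62.6
finger_force: 0.0
t: 26.25
eef_pos: [499.3, -159.1, 253.2]
ee_rot: [-3.137, 0.149, 0.0]
force: [0.3, -0.8, -0.3]
width: 62.8
finger_force: 0.0
322.98738547229385 125.521744088056
[ 557.4 -163.8   48. ] 40.3 66.8
screws y,x,area [(np.float64(51.7), np.float64(73.6), 72), (np.float64(27.8), np.float64(73.7), 53), (np.float64(-17.5), np.float64(73.8), 61), (np.float64(-63.2), np.float64(74.0), 67)]
```

The gauge stands upright: its top face measures 40.3×66.8 at z=48. The lane spacing still holds. Handing in.

```bash
python3 -c "
from station import arm
print(arm.sign_off())"
```

```text
the job is handed in; nothing more can be done
None
```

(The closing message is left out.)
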